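# Clamp a bottle in a ratchet clamp to the right click

## Task

Stand the red-capped white bottle upright on the clamp's plate between the pad and the V block and let go of it. Then turn the black knob clockwise, click by click, until you feel the pad start to press the bottle hard against the V block, go on to the second click after that so that the pawl holds the bottle firmly, and stop there: more would crush it. Leave everything let go and the other things where they stand.

Things in the scene. Friction and masses are not known exactly. Their poses are not given: they have to be found in the camera images.
- clamp: Ratchet bottle clamp, fixed. Aluminium plate 94 (its x) x 250 (its y) x 8 mm thick; origin at the centre of its underside, z up. At y = +75 mm the black knob over a steel ratchet wheel (radius 35, top 35 mm up) on a blue housing; then the jaw with a black rubber pad facing -y; toward the -y end a white V block that opens toward +y.
- plate_end (a point): Mid-edge of the plate's -y end, on its top. The white V block (28 mm high on the plate, to 36 mm up) near it was set by hand: a bottle seated in it has its axis at clamp x = 0 and y somewhere from -51 to -71 mm. This is not measured, so seating must be felt.
- pad_start (a point): Centre of the open pad's face, at clamp y = -10 mm, 23 mm up (point fixed on the clamp, it does not follow the pad). The pad is 36 mm wide, 10 to 37 mm up, and moves to -y by 20 mm per radian of knob. It is sprung, 1.2 N per mm; its stems slide in as it presses: white part first, then green (right), then red (too hard).
- nest (a point): On the plate's top, 8 mm above the cabinet top, at clamp x = 0, y = -44 mm: where the bottle's axis should be when set down. There it clears the V block, and the open pad by 12 mm. Keep fingers more than 37 mm up or spread along the clamp's x to clear both. Axes as the clamp's. The pad later slides the bottle to the V block.
- knob_grip (a point): Centre of the black knob, on its upright axis, 62 mm above the cabinet top. Knob: round, ribbed, 44 mm across, from 46 to 78 mm up, white line on top. It can be gripped at any yaw and turns with this point.
- clamp_knob (a joint): Knob angle, rad: 0 at start, grows clockwise seen from above, stop at 2.75. The pawl clicks in at each multiple of 0.262, once the knob is about 0.03 past it; let go, it springs back to the last click (up to 0.04 less under load). Free, it resists with 0.04 to 0.1 N m, dipping at clicks; 0.02 more as the bottle slides; once that is seated, 0.48 N m per rad more (0.126 N m, 6.3 N on the bottle, per click).
- bottle_mid (a point): Centre, half-way up, of the white bottle with a red screw cap that is to be clamped: round, 43 mm across up to 76 mm, 90 mm high in all, about 0.11 kg; z up along its axis. It starts standing on the cabinet top.
- pot: Bystander: specimen pot with yellow screw cap, 50 mm across, 55 mm high; origin at the centre of its underside. Leave it.
- dropper: Bystander: small amber dropper bottle with black dropper cap, 33 mm across, 82 mm high; origin at the centre of its underside. Leave it.
Things that resemble listed ones, but are neither listed nor needed, are in the scene too. Leave any purple or turquoise look-alike of the part that bears bottle_mid alone.

How it is judged:
By the outcome, as a careful person would: the job done as asked, in the order asked, and still so for the second after the job is handed in, with the robot touching nothing.
It also fails if it takes over 72 s, if anything falls off the work surface, if the arm or the gripper's body presses on something with over 40 N, if the wrist force passes 120 N, or if a joint passes its speed limit or range.

## Robot

A 6-joint arm with a two-finger parallel gripper is mounted at the origin on a cart in front of the work surface, level with it; the furniture and walls round the work are solid. World frame = base frame: x ahead of the robot, y to its left, z up, the work surface at z = 0. Lengths are in mm, angles in rad, forces in N, time in s.
With the tool pointing down it reaches from about 325 to 850 mm from the base axis. Payload 4.4 kg.
Tool frame: the origin (TCP) lies at the very end of the fingers, on their centre line; the grasp point (between the pads) lies 19 mm behind it; z points along the fingers, y is the line along which they close (so a half turn about z gives the same grasp; the last joint's range is limited). The gripper opens to 94 mm and grips with 3 to 60 N. Pads are 16 mm wide; open, the fingers measure 119 mm over their backs; the gripper's body (75 mm by 177 mm) begins 78 mm behind the grasp point.
Start: joints at [-1.474, 0.207, 1.542, -0, 1.393, -0.15], TCP at [140.461, -557.582, 180.847] pointing down, gripper open.
Joint ranges: [-2.73, 2.73], [-0.86, 2.22], [0.23, 2.46], [-1.11, 4.25], [0.08, 2.63], [-2.82, 2.82]. Speed limits (rad/s): [2.79, 2.79, 3.14, 3.14, 3.14, 3.14].

## Interface

Orientations are given as [roll, pitch, yaw] about the fixed x, y, z axes, in that order (R = Rz(yaw) Ry(pitch) Rx(roll)).
In Python, from plant import get_state, read_camera, camera_model, finish_job gives the robot as it stands.
- The arm moves only by the tool step_arm, never from a script. Its argument "commands" is one flat list of numbers, 7 for each row, row after row: the finger opening in mm, from 0 to 94, then the shift along the world's x, y, z in units of 0.15 m (1.0 is 0.15 m), then the turn, a rotation vector about the world's x, y, z in units of 30 degrees (1.0 is 30 degrees). In form: [grip, dx, dy, dz, wx, wy, wz, grip, dx, dy, dz, wx, wy, wz, ...]. A call has 1 to 12 rows; each row is the pose to reach, as a shift and turn from the pose commanded when the call began; what a row does not reach only later rows make up. A row lasts 1/8 s, in which the tool goes at most 62.5 mm and 10.7 degrees, less where a joint would pass 70% of its speed; a pose out of reach is approached as far as the arm can. A call with a number of a shift or a turn outside -1 to 1 is refused whole. A call with a gripper value outside its range is refused whole. The fingers move at their own pace and stop on an object; "force" is the grip in N (left out, the last holds). Time passes only in rows, so rows that repeat a pose let the fingers close. It gives the time, the measured TCP pose, the force, the opening and the grip force at its end, in the units of the state.
- get_state(): the state, without advancing time (a new reading comes with each control period).
- read_camera(name): name is "scene" or "top"; returns (picture, depth): 480x640x3 uint8, blue, green, red; 480x640 float32, mm along the optical axis (not along the pixel's ray), 0 where there is no reading.
- camera_model(name): a dict with "fx", "fy", "cx", "cy" (pixels), "R" (3x3) and "t" (3): a world point X has camera coordinates R X + t. Camera axes: x right, y down, z forward; pixel columns grow to the right and rows downward; lengths in mm; the calibration is good to about 2 mm. A picture is of the moment at which its call begins. camera_model takes no time and is no camera call.
- finish_job(): hands the job in; it is judged then, once.
The state is a dict: "time_s": time; "joint_pos": joint angles; "joint_vel": joint speeds; "effort": joint torques, N m; "tool_pos": TCP position; "orientation": TCP orientation; "force": force on the tool from outside, world axes, zero at the start; "wrist_torque": the same for the moment, N m; "opening": finger opening in mm; "gripper_force": force on a finger pad.
Only numpy, scipy, OpenCV 4.12 (cv2) and the standard library are available. Lean on these libraries where they do the work, as an engineer would, in place of code of your own. Each camera call takes 0.05 s, during which the arm holds its last target. There are 200 camera calls.

## Working session

There is one attempt and no reset: what is moved stays moved. The work goes in short steps, Python scripts to look and compute and a tool call to move; the robot and the scene stay as the last step left them, time stands still between calls to the robot, and variables do not carry over. Pictures are saved under pics/ and viewed, at most 10 in all, crops included, and the job is handed in when it is done.

Besides the shell and the picture viewer there is one more tool, called after "Request:" by a JSON object that holds its "fn" and its "kwargs". step_arm: Moves the arm, as the interface text tells. Its arguments: {"type":"object","properties":{"commands":{"type":"array","items":{"type":"number"}},"force":{"type":"number"}},"required":["commands"]}

```bash
mkdir -p pics; ls
python3 - <<'E'
from plant import *
import cv2,numpy as np
s=get_state();print({k:np.round(v,3).tolist() for k,v in s.items()})
for n in("scene","top"):
    im,d=read_camera(n);cv2.imwrite(f"pics/{n}0.png",im);np.save(f"pics/{n}0.npy",d)
    m=camera_model(n);print(n,{k:np.round(v,3).tolist() for k,v in m.items()})
E
```

```text
pics
{'time_s': 0.0, 'joint_pos': [-1.474, 0.207, 1.543, 0.0, 1.393, -0.151], 'joint_vel': [0.001, -0.001, -0.0, 0.0, -0.0, 0.0], 'effort': [0.001, -37.088, -28.142, 0.07, 0.036, -0.0], 'tool_pos': [140.39, -556.743, 179.72], 'orientation': [-3.139, -0.0, 0.247], 'force': [-0.403, 0.118, 0.335], 'wrist_torque': [0.013, -0.012, 0.014], 'gripper_force': 0.0, 'opening': 94.175}
scene {'fx': 544.83, 'fy': 544.83, 'cx': 327.096, 'cy': 244.409, 'R': [[0.441, -0.898, -0.012], [-0.371, -0.17, -0.913], [0.818, 0.407, -0.408]], 't': [-190.899, 238.711, 818.416]}
top {'fx': 444.674, 'fy': 444.674, 'cx': 332.901, 'cy': 240.853, 'R': [[0.008, -1.0, 0.017], [-0.995, -0.01, -0.101], [0.101, -0.016, -0.995]], 't': [-5.001, 494.885, 978.831]}
```

View pics/scene0.png

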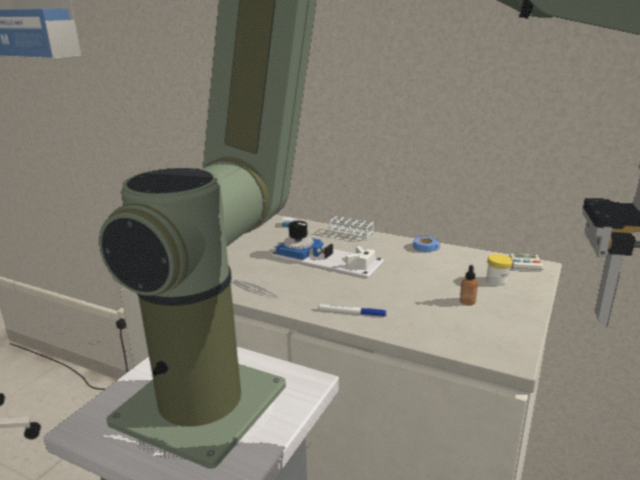

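View pics/top0.png

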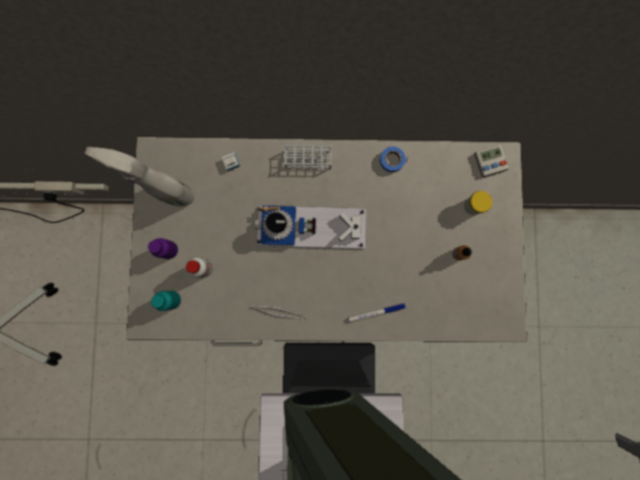

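The scene view shows the clamp at about (320,250), with the dropper at (469,288) and the pot at (499,268). The arm hides the left side of the table. In the top view:
- Bottle candidates are red cap/white body (197,267), purple (163,248) and turquoise (166,300). I choose the red one.
- The knob is at (278,223), the V block at (349,226) and the plate's end at x≈366.
- The lamp's head is at (150,180), so I'll keep clear of it.

```bash
cat > h.py <<'E'
from plant import *
import cv2,numpy as np
def ray(n,uv,z):
    m=camera_model(n);R=np.array(m["R"]);t=np.array(m["t"])
    d=R.T@np.array([(uv[0]-m["cx"])/m["fx"],(uv[1]-m["cy"])/m["fy"],1]);c=-R.T@t
    return c+d*(z-c[2])/d[2]
def cloud(n,d):
    m=camera_model(n);R=np.array(m["R"]);t=np.array(m["t"])
    v,u=np.mgrid[:480,:640];P=np.stack([(u-m["cx"])/m["fx"]*d,(v-m["cy"])/m["fy"]*d,d],-1)
    return (P-t)@R
def tri(uvs): # {cam:uv} -> least squares point + gap
    A=[];b=[];rs=[]
    for n,uv in uvs.items():
        m=camera_model(n);R=np.array(m["R"]);t=np.array(m["t"]);c=-R.T@t
        d=R.T@np.array([(uv[0]-m["cx"])/m["fx"],(uv[1]-m["cy"])/m["fy"],1]);d/=np.linalg.norm(d)
        Q=np.eye(3)-np.outer(d,d);A.append(Q);b.append(Q@c);rs.append((Q,c))
    X=np.linalg.solve(sum(A),sum(b));return X,[np.linalg.norm(Q@(X-c)) for Q,c in rs]
E
python3 - <<'E'
from h import *
im=cv2.imread("pics/top0.png");d=np.load("pics/top0.npy");P=cloud("top",d)
P[d==0]=np.nan
hsv=cv2.cvtColor(im,cv2.COLOR_BGR2HSV)
H,S,V=[hsv[...,i].astype(int) for i in range(3)]
v,u=np.mgrid[:480,:640]
red=((H<8)|(H>172))&(S>130)&(V>90)&(u<260)
n,l,st,c=cv2.connectedComponentsWithStats(red.astype(np.uint8))
for i in range(1,n):
    if st[i,4]>20: print("red",st[i],c[i].round(1),np.nanmedian(P[l==i],0).round(1),ray("top",c[i],90).round(1))
win=(u>180)&(u<215)&(v>250)&(v<285)
for a,b in((70,79),(84,95)):
    q=P[win&(P[...,2]>a)&(P[...,2]<b)];print(a,len(q),np.nanmean(q,0).round(1),np.nanmin(q,0).round(1),np.nanmax(q,0).round(1))
print("table z",np.nanmedian(P[300:320,200:240],(0,1)).round(1))
print("knob win")
win=(u>255)&(u<300)&(v>200)&(v<250)
q=P[win&(P[...,2]>70)];print(len(q),np.nanmean(q,0).round(1),np.nanmin(q,0).round(1),np.nanmax(q,0).round(1))
win=(u>330)&(u<372)&(v>200)&(v<255)
q=P[win&(P[...,2]>28)];print("V",len(q),np.nanmean(q,0).round(1),np.nanmin(q,0).round(1),np.nanmax(q,0).round(1))
for p in((366,208),(365,248),(259,206),(258,246)):print(p,ray("top",p,8).round(1),P[p[1],p[0]].round(1))
a=cv2.resize(im[195:260,245:375],None,fx=6,fy=6,interpolation=cv2.INTER_CUBIC)
b=cv2.resize(im[230:315,140:220],None,fx=2.4,fy=2.4,interpolation=cv2.INTER_CUBIC)
out=np.zeros((600,800,3),np.uint8);out[:390,:780]=a;out[392:392+204,:192]=b
cv2.imwrite("pics/crop1.png",out)
E
```

```text
red [186 261  14  12 127] [192.  266.2] [432.5 294.1  90.5] [432.2 294.2  90. ]
70 31 [430.3 287.   71.8] [418.5 278.5  70.2] [448.4 303.9  77.8]
84 145 [432.7 294.6  90.2] [420.  281.4  84.2] [445.3 309.8  94.4]
table z [337.6 254.8   1.2]
knob win
334 [530.4 124.6  79.1] [509.5 103.6  70.5] [552.4 146.4  83.7]
V 347 [527.3 -39.8  37.3] [496.4 -58.6  28.2] [559.1 -13.5  44.6]
(366, 208) [573.9 -76.8   8. ] [575.1 -77.4   1.6]
(365, 248) [480.9 -74.6   8. ] [481.4 -75.1   2.3]
(259, 206) [575.8 170.5   8. ] [575.5 170.3   9.5]
(258, 246) [483.1 170.5   8. ] [483.9 171.8  -0.8]
```

View pics/crop1.png

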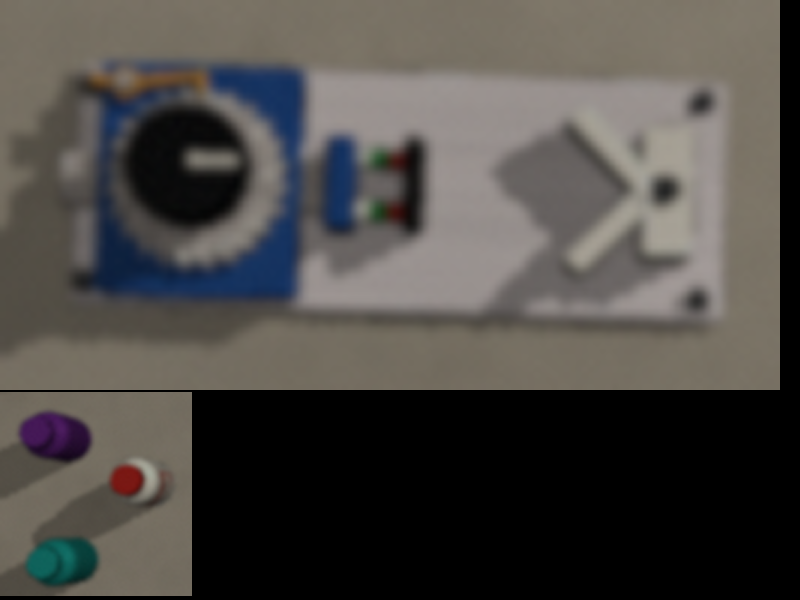

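The crop confirms the choice: a red cap on a white body, standing between the purple and turquoise look-alikes. The knob's white line points toward the V block. I'm moving toward the bottle now, and will take the second view on the way.

Request:
{"fn": "step_arm", "kwargs": {"commands": [94, 1, 1, 0, 0, 0, 0.9, 94, 1, 1, 0, 0, 0, 0.9, 94, 1, 1, 0, 0, 0, 0.9, 94, 1, 1, 0, 0, 0, 0.9]}}

```text
time_s: 0.6
tool_pos: [292.1, -404.6, 180.3]
orientation: [-3.14, -0.001, 0.722]
force: [0.2, 0.2, -0.1]
opening: 93.9
gripper_force: 0.0
```

Request:
{"fn": "step_arm", "kwargs": {"commands": [94, 0.8, 1, 0, 0, 0, 0.9, 94, 0.8, 1, 0, 0, 0, 0.9, 94, 0.8, 1, 0, 0, 0, 0.9, 94, 0.8, 1, 0, 0, 0, 0.9]}}

```text
time_s: 1.1
tool_pos: [412.0, -254.1, 180.4]
orientation: [-3.141, -0.001, 1.196]
force: [0.1, 0.3, 0.1]
opening: 94.0
gripper_force: 0.0
```

Request:
{"fn": "step_arm", "kwargs": {"commands": [94, 0, 1, 0, 0, 0, 0.72, 94, 0, 1, 0, 0, 0, 0.72, 94, 0, 1, 0, 0, 0, 0.72]}}

```text
time_s: 1.48
tool_pos: [409.3, -105.9, 180.3]
orientation: [-3.14, -0.0, 1.568]
force: [-0.3, -0.8, 0.3]
opening: 94.1
gripper_force: 0.0
```

Run:
```python
from h import *
s=get_state();print({k:np.round(s[k],3).tolist() for k in("time_s","tool_pos","orientation","joint_pos")})
im,d=read_camera("scene");cv2.imwrite("pics/scene1.png",im);np.save("pics/scene1.npy",d)
```

```text
{'time_s': 1.475, 'tool_pos': [409.328, -105.929, 180.342], 'orientation': [-3.14, -0.0, 1.568], 'joint_pos': [-0.458, -0.128, 1.89, -0.0, 1.381, -0.455]}
```

View pics/scene1.png

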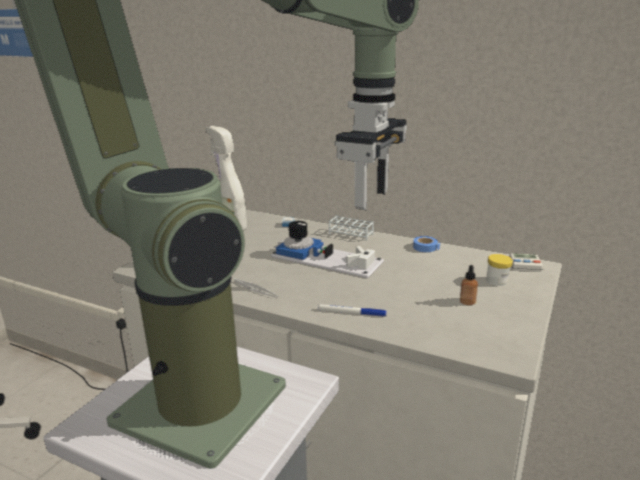

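The scene view still hides the bottle behind the shoulder, at a predicted pixel of (214,239). Its height therefore comes from the top camera's depth, which gives a 90 mm cap top. The clamp is visible, with the knob at (298,231) and the V block at (360,258), so I'll use this view to cross-check it.

Run:
```python
from h import *
ims,ds=cv2.imread("pics/scene1.png"),np.load("pics/scene1.npy");P=cloud("scene",ds);P[ds==0]=np.nan
v,u=np.mgrid[:480,:640]
w=(u>280)&(u<315)&(v>215)&(v<245)&(np.abs(P[...,0]-530)<40)&(np.abs(P[...,1]-124)<40)
for a,b in((50,72),(74,86)):
    q=P[w&(P[...,2]>a)&(P[...,2]<b)];print("knob",a,len(q),np.nanmean(q,0).round(1),np.percentile(q,2,0).round(1),np.percentile(q,98,0).round(1))
w=(np.abs(P[...,0]-529)<60)&(P[...,1]>-90)&(P[...,1]<0)&(P[...,2]>25)&(P[...,2]<60);q=P[w];print("V",len(q),np.percentile(q,2,0).round(1),np.percentile(q,98,0).round(1))
# knob tri: black blob centroid in both
it=cv2.imread("pics/top0.png");m=(it.max(2)<45)&(u>255)&(u<300)&(v>200)&(v<250)
n,l,st,c=cv2.connectedComponentsWithStats(m.astype(np.uint8));i=1+st[1:,4].argmax();hull=cv2.convexHull(np.argwhere(l==i)[:,::-1].astype(np.int32));(cu,r)=cv2.minEnclosingCircle(hull)
print("top knob",st[i],c[i],cu,r,ray("top",cu,78).round(1))
m=(ims.max(2)<60)&(u>284)&(u<312)&(v>215)&(v<245)
n,l,st,c=cv2.connectedComponentsWithStats(m.astype(np.uint8));i=1+st[1:,4].argmax();x,y,ww,hh=st[i,:4]
print("scene knob box",st[i]); 
row=[np.flatnonzero((l==i)[k]) for k in range(y,y+hh)];wd=[len(a) for a in row];print(wd)
# top ellipse: width=w, height=w*sin(elev)
el=np.arcsin(0.408);tc=(x+ww/2-.5,y+ww*0.408/2-.5);print(tc,tri({"top":cu,"scene":tc}),ray("scene",tc,78).round(1))
D=np.load("pics/top0.npy");T=cloud("top",D);w=(np.abs(T[...,0]-490)<15)&(np.abs(T[...,1]-0)<60);print("top plate z",np.median(T[w][:,2]))
```

```text
knob 50 161 [516.  114.7  61.1] [506.2 100.6  50.6] [534.2 139.1  71.1]
knob 74 115 [526.4 120.6  77. ] [508.8 101.9  74.4] [548.8 141.   78.9]
V 275 [495.2 -63.   25.4] [551.3 -16.9  38.3]
top knob [265 213  21  20 281] [274.79715302 222.50177936] (275.2631530761719, 222.44737243652344) 10.364815711975098 [527.9 124.2  78. ]
scene knob box [289 222  18  19 243]
[6, 7, 9, 12, 17, 17, 17, 16, 16, 17, 17, 17, 16, 16, 15, 11, 8, 6, 3]
(np.float64(297.5), np.float64(225.172)) (array([529.1188194 , 124.04928805,  72.63954276]), [np.float64(0.9004988355838498), np.float64(0.9004988355838407)]) [518.  116.6  78. ]
top plate z 8.650515720937939
```

Request:
{"fn": "step_arm", "kwargs": {"commands": [94, 0.1, 1, 0, 0, 0, 0, 94, 0.1, 1, 0, 0, 0, 0, 94, 0.1, 1, 0, 0, 0, 0]}}

```text
time_s: 1.9
tool_pos: [425.5, 43.3, 180.7]
orientation: [-3.141, 0.0, 1.567]
force: [-0.0, 0.2, 0.2]
opening: 93.9
gripper_force: 0.0
```

Request:
{"fn": "step_arm", "kwargs": {"commands": [94, 0, 1, 0, 0, 0, 0, 94, 0, 1, 0, 0, 0, 0, 94, 0, 1, 0, 0, 0, 0, 94, 0, 1, 0, 0, 0, 0]}}

```text
time_s: 2.4
tool_pos: [425.8, 192.4, 180.5]
orientation: [-3.141, 0.001, 1.568]
force: [-0.8, 0.0, 0.3]
opening: 93.9
gripper_force: 0.0
```

Request:
{"fn": "step_arm", "kwargs": {"commands": [94, 0.047, 0.68, 0, 0, 0, 0, 94, 0.047, 0.68, 0, 0, 0, 0, 94, 0.047, 0.68, 0, 0, 0, 0, 94, 0.047, 0.68, -0.3, 0, 0, 0, 94, 0.047, 0.68, -0.5, 0, 0, 0]}}

```text
time_s: 3.02
tool_pos: [432.6, 291.3, 104.2]
orientation: [-3.14, 0.002, 1.564]
force: [-0.6, -0.6, 0.3]
opening: 94.3
gripper_force: 0.0
```

Run:
```python
from h import *
s=get_state();print({k:np.round(s[k],3).tolist() for k in("time_s","tool_pos","force")})
a,_=read_camera("top");b,_=read_camera("scene")
cv2.imwrite("pics/c2.png",np.vstack([cv2.resize(a[200:330,130:330],(600,390)),cv2.resize(b[170:270,130:330],(400,200))[:,:600] if 0 else cv2.copyMakeBorder(cv2.resize(b[170:270,130:330],(400,200)),0,0,0,200,0)]))
```

```text
{'time_s': 3.025, 'tool_pos': [432.599, 291.281, 104.204], 'force': [-0.631, -0.613, 0.34]}
```

View pics/c2.png

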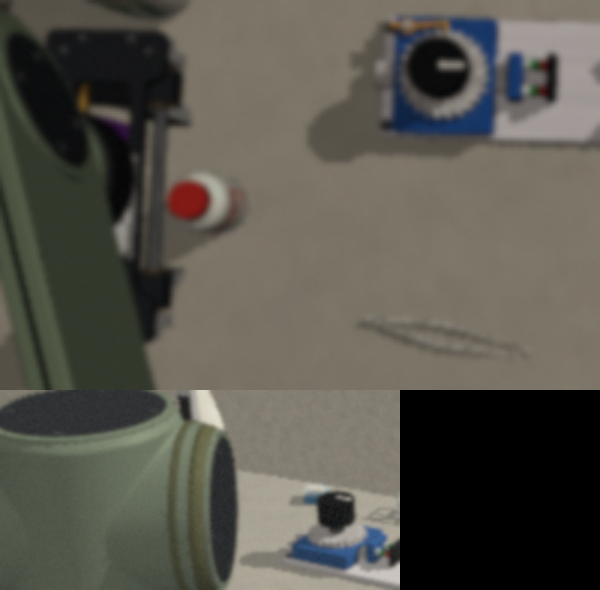

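The crop shows the red cap at (188,200), midway between the two fingers, with the look-alikes clear of them. Next I descend, grip and lift.

Request:
{"fn": "step_arm", "kwargs": {"commands": [94, 0, 0, -0.2, 0, 0, 0, 94, 0, 0, -0.35, 0, 0, 0, 94, 0, 0, -0.45, 0, 0, 0, 94, 0, 0, -0.45, 0, 0, 0, 94, 0, 0, -0.45, 0, 0, 0, 30, 0, 0, -0.45, 0, 0, 0, 30, 0, 0, -0.45, 0, 0, 0, 30, 0, 0, -0.45, 0, 0, 0, 30, 0, 0, -0.45, 0, 0, 0, 30, 0, 0, -0.45, 0, 0, 0, 30, 0, 0, -0.45, 0, 0, 0], "force": 15}}

```text
time_s: 4.5
tool_pos: [432.5, 294.4, 38.3]
orientation: [-3.141, 0.0, 1.566]
force: [-0.1, -0.2, -0.1]
opening: 42.6
gripper_force: 15.0
```

Request:
{"fn": "step_arm", "kwargs": {"commands": [30, 0, 0, 0.3, 0, 0, 0, 30, 0, 0, 0.7, 0, 0, 0, 30, 0, 0, 0.75, 0, 0, 0, 30, 0.1, -0.3, 0.75, 0, 0, 0, 30, 0.2, -0.6, 0.75, 0, 0, 0, 30, 0.3, -0.9, 0.75, 0, 0, 0, 30, 0.3, -1, 0.75, 0, 0, 0]}}

```text
time_s: 5.38
tool_pos: [477.0, 142.1, 149.2]
orientation: [-3.139, 0.001, 1.563]
force: [0.2, -0.2, -1.6]
opening: 42.4
gripper_force: 15.0
```

Request:
{"fn": "step_arm", "kwargs": {"commands": [30, 0.1, -0.3, 0, 0, 0, 0, 30, 0.2, -0.6, 0, 0, 0, 0, 30, 0.337, -0.936, 0, 0, 0, 0, 30, 0.337, -0.936, 0, 0, 0, 0, 30, 0.337, -0.936, 0, 0, 0, 0, 30, 0.337, -0.936, -0.4, 0, 0, 0, 30, 0.337, -0.936, -0.4, 0, 0, 0]}}

```text
time_s: 6.25
tool_pos: [521.9, 6.6, 85.9]
orientation: [-3.129, -0.002, 1.569]
force: [-0.3, 0.0, -2.0]
opening: 42.7
gripper_force: 15.0
```

Run:
```python
from h import *
s=get_state();print({k:np.round(s[k],3).tolist() for k in("time_s","tool_pos","force","opening")})
a,d=read_camera("top");b,ds=read_camera("scene")
np.save("pics/t3.npy",d);np.save("pics/s3.npy",ds)
cv2.imwrite("pics/c3.png",np.vstack([cv2.resize(a[190:260,245:385],(600,300),interpolation=2),cv2.resize(b[180:280,270:470],(600,300),interpolation=2)]))
P=cloud("scene",ds)
w=(np.abs(P[...,0]-528)<60)&(P[...,1]>-60)&(P[...,1]<60)
hs=cv2.cvtColor(b,cv2.COLOR_BGR2HSV).astype(int);red=((hs[...,0]<8)|(hs[...,0]>172))&(hs[...,1]>130)&w
print("red",P[red].mean(0).round(1),red.sum(),np.percentile(P[red],[3,97],axis=0).round(1))
```

```text
{'time_s': 6.25, 'tool_pos': [521.855, 6.587, 85.895], 'force': [-0.302, 0.03, -1.95], 'opening': 42.72}
red [522.4  -1.2 126.6] 51 [[513.5 -14.5  25.3]
 [545.   49.9 141.2]]
```

View pics/c3.png

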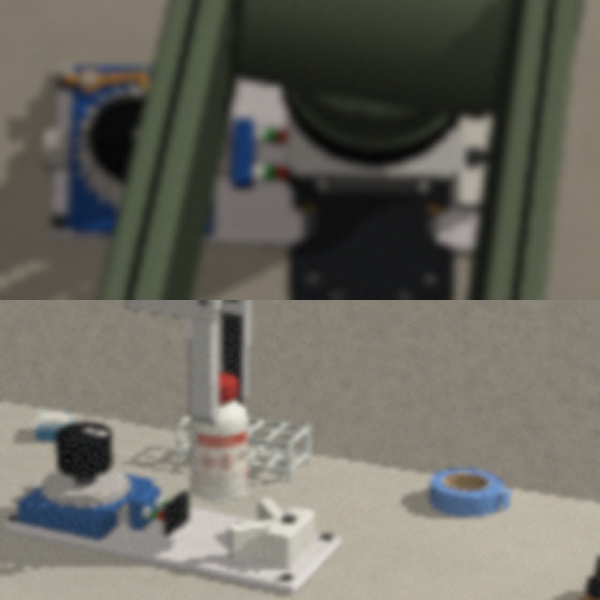

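The bottle hangs upright over the plate between the pad and the V block, at about (220,450) in the lower picture. Next I let the arm settle and lower slowly.

Request:
{"fn": "step_arm", "kwargs": {"commands": [30, 0, 0, 0, 0, 0, 0, 30, 0, 0, 0, 0, 0, 0, 30, 0, 0, -0.1, 0, 0, 0, 30, 0, 0, -0.2, 0, 0, 0, 30, 0, 0, -0.25, 0, 0, 0, 30, 0, 0, -0.26, 0, 0, 0, 30, 0, 0, -0.26, 0, 0, 0, 30, 0, 0, -0.26, 0, 0, 0]}}

```text
time_s: 7.35
tool_pos: [528.6, 4.0, 52.3]
orientation: [3.141, 0.0, 1.566]
force: [0.3, 0.3, -1.7]
opening: 42.4
gripper_force: 15.0
```

Run:
```python
from h import *
for p in((312.5,226),):print("pad top",[ray("top",(315.5+o,226),35).round(1) for o in(-2,0,2)])
P=cloud("top",np.load("pics/top0.npy"));w=(np.abs(P[...,0]-529)<25)&(P[...,1]>25)&(P[...,1]<60)&(P[...,2]>27)&(P[...,2]<45)
print(w.sum(),np.percentile(P[w],[5,50,95],axis=0).round(1))
```

```text
pad top [array([526.9,  43.5,  35. ]), array([527.,  39.,  35.]), array([527. ,  34.5,  35. ])]
70 [[514.3  42.2  27.5]
 [526.6  46.6  36.2]
 [544.1  57.2  40.7]]
```

Request:
{"fn": "step_arm", "kwargs": {"commands": [30, 0, 0, -0.013, 0, 0, 0, 30, 0, 0, -0.027, 0, 0, 0, 30, 0, 0, -0.033, 0, 0, 0, 30, 0, 0, -0.033, 0, 0, 0]}}

```text
time_s: 7.85
tool_pos: [527.9, 4.0, 46.8]
orientation: [-3.141, -0.0, 1.566]
force: [0.2, -0.0, -1.3]
opening: 42.7
gripper_force: 15.0
```

Request:
{"fn": "step_arm", "kwargs": {"commands": [30, 0, 0, -0.004, 0, 0, 0, 30, 0, 0, -0.006, 0, 0, 0, 30, 0, 0, -0.006, 0, 0, 0]}}

```text
time_s: 8.22
tool_pos: [528.2, 3.9, 46.4]
orientation: [3.141, 0.0, 1.566]
force: [-0.5, -0.5, 1.0]
opening: 43.0
gripper_force: 15.0
```

Contact felt. I release gently, opening to 70 mm (the fingers spread along x), and then rise.

Request:
{"fn": "step_arm", "kwargs": {"commands": [45, 0, 0, 0, 0, 0, 0, 45, 0, 0, 0, 0, 0, 0, 48, 0, 0, 0, 0, 0, 0, 55, 0, 0, 0, 0, 0, 0, 66, 0, 0, 0, 0, 0, 0, 66, 0, 0, 0, 0, 0, 0, 66, 0, 0, 0.1, 0, 0, 0, 66, 0, 0, 0.4, 0, 0, 0, 66, 0, 0, 0.73, 0, 0, 0, 66, 0, 0, 0.73, 0, 0, 0]}}

```text
time_s: 9.48
tool_pos: [532.5, 3.4, 161.9]
orientation: [3.13, 0.002, 1.566]
force: [-0.7, -0.0, 0.1]
opening: 65.5
gripper_force: 0.0
```

Request:
{"fn": "step_arm", "kwargs": {"commands": [66, 0.005, 0.4, 0, 0, 0, 0.3, 66, 0.005, 0.793, 0, 0, 0, 0.6, 66, 0.005, 0.793, 0, 0, 0, 1, 66, 0.005, 0.793, 0, 0, 0, 1]}}

```text
time_s: 9.98
tool_pos: [528.1, 123.6, 155.0]
orientation: [-3.14, -0.0, 2.09]
force: [-0.1, -0.6, 0.3]
opening: 65.7
gripper_force: 0.0
```

Request:
{"fn": "step_arm", "kwargs": {"commands": [66, 0, 0, 0, 0, 0, 0.33, 66, 0, 0, 0, 0, 0, 0.66, 66, 0, 0, 0, 0, 0, 1, 66, 0, 0, 0, 0, 0, 1, 66, 0, 0, 0, 0, 0, 1]}}

```text
time_s: 10.6
tool_pos: [528.7, 122.4, 155.4]
orientation: [-3.141, -0.0, 2.609]
force: [-0.9, 1.1, -0.3]
opening: 66.2
gripper_force: 0.0
```

Run:
```python
from h import *
s=get_state();print({k:np.round(s[k],3).tolist() for k in("time_s","tool_pos","orientation","joint_pos","wrist_torque","force")})
a,d=read_camera("top");b,ds=read_camera("scene")
cv2.imwrite("pics/c4.png",np.vstack([cv2.resize(a[190:260,245:385],(600,300),interpolation=2),cv2.resize(b[180:280,270:470],(600,300),interpolation=2)]))
P=cloud("top",d);w=(np.abs(P[...,0]-528)<40)&(np.abs(P[...,1]-4)<30)&(P[...,2]>88)&(P[...,2]<110)
hs=cv2.cvtColor(a,cv2.COLOR_BGR2HSV).astype(int);red=((hs[...,0]<8)|(hs[...,0]>172))&(hs[...,1]>130)&w
print("cap",P[red].mean(0).round(1),red.sum())
P=cloud("scene",ds);w=(np.abs(P[...,0]-528)<40)&(np.abs(P[...,1]-4)<30)&(P[...,2]>88)&(P[...,2]<110)
print("scene cap",w.sum(),P[w].mean(0).round(1))
```

```text
{'time_s': 10.6, 'tool_pos': [528.741, 122.445, 155.362], 'orientation': [-3.141, -0.0, 2.609], 'joint_pos': [0.068, 0.161, 1.649, 0.0, 1.331, -0.97], 'wrist_torque': [0.024, -0.231, -0.002], 'force': [-0.909, 1.072, -0.293]}
cap [526.9   4.9  98.8] 114
scene cap 92 [522.8   0.9  94.3]
```

View pics/c4.png

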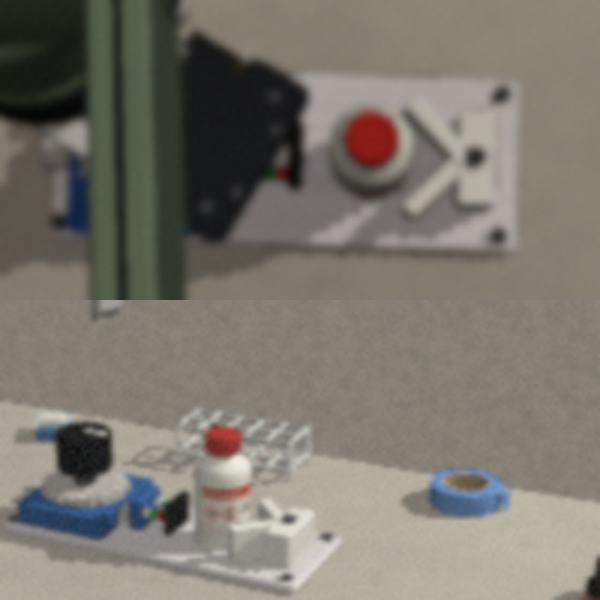

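The bottle stands upright on the plate, with its cap at (371,138) in the upper picture and measured at (527,5,99), clear of both pad and V block. Next is the knob: I descend and grip.

Request:
{"fn": "step_arm", "kwargs": {"commands": [66, 0, 0, -0.3, 0, 0, 0, 66, 0, 0, -0.5, 0, 0, 0, 66, 0, 0, -0.7, 0, 0, 0, 66, 0, 0, -0.7, 0, 0, 0, 66, 0, 0, -0.7, 0, 0, 0, 30, 0, 0, -0.7, 0, 0, 0, 30, 0, 0, -0.7, 0, 0, 0, 30, 0, 0, -0.7, 0, 0, 0, 30, 0, 0, -0.7, 0, 0, 0, 30, 0, 0, -0.7, 0, 0, 0], "force": 30}}

```text
time_s: 11.95
tool_pos: [530.8, 124.8, 51.8]
orientation: [3.136, 0.002, 2.613]
force: [2.6, 4.7, 0.2]
opening: 41.5
gripper_force: 30.0
```

```bash
cat > st.py <<'E'
from plant import *;import numpy as np
s=get_state();print(round(s["time_s"],2),"yaw",round(s["orientation"][2],4),"tq",np.round(s["wrist_torque"],3),"eff6",round(s["effort"][5],3),"F",np.round(s["force"],2),"pos",np.round(s["tool_pos"],1),"op",round(s["opening"],1),"q6",round(s["joint_pos"][5],3))
E
python3 st.py
```

```text
11.95 yaw 2.6129 tq [ 0.879 -0.576  0.021] eff6 -0.01 F [2.63 4.65 0.18] pos [530.8 124.8  51.8] op 41.5 q6 -0.973
```

Request:
{"fn": "step_arm", "kwargs": {"commands": [30, 0.013, 0.013, 0, 0, 0, -0.15, 30, 0.013, 0.013, 0, 0, 0, -0.3, 30, 0.013, 0.013, 0, 0, 0, -0.45, 30, 0.013, 0.013, 0, 0, 0, -0.6, 30, 0.013, 0.013, 0, 0, 0, -0.75, 30, 0.013, 0.013, 0, 0, 0, -0.75]}}

```text
time_s: 12.7
tool_pos: [530.9, 124.8, 51.7]
orientation: [-3.141, 0.0, 2.222]
force: [-2.1, 0.0, 5.7]
opening: 41.4
gripper_force: 30.0
```

```bash
python3 st.py
```

```text
12.7 yaw 2.2215 tq [-0.103  0.35   0.118] eff6 0.221 F [-2.06  0.03  5.67] pos [530.9 124.8  51.7] op 41.4 q6 -0.578
```

Request:
{"fn": "step_arm", "kwargs": {"commands": [30, 0, 0, 0, 0, 0, -0.17, 30, 0, 0, 0, 0, 0, -0.34, 30, 0, 0, 0, 0, 0, -0.5, 30, 0, 0, 0, 0, 0, -0.5]}}

```text
time_s: 13.2
tool_pos: [530.8, 124.7, 51.7]
orientation: [-3.141, 0.0, 1.96]
force: [-4.0, -1.1, 5.3]
opening: 41.8
gripper_force: 30.0
```

```bash
python3 st.py
```

```text
13.2 yaw 1.9598 tq [-0.163  0.437  0.112] eff6 0.22 F [-3.97 -1.09  5.28] pos [530.8 124.7  51.7] op 41.8 q6 -0.316
```

Request:
{"fn": "step_arm", "kwargs": {"commands": [30, 0, 0, 0, 0, 0, -0.17, 30, 0, 0, 0, 0, 0, -0.34, 30, 0, 0, 0, 0, 0, -0.5, 30, 0, 0, 0, 0, 0, -0.5]}}

```text
time_s: 13.7
tool_pos: [530.7, 124.7, 51.7]
orientation: [-3.141, 0.001, 1.698]
force: [-2.8, -0.4, 6.0]
opening: 41.9
gripper_force: 30.0
```

```bash
python3 st.py
```

```text
13.7 yaw 1.6981 tq [-0.196  0.532  0.075] eff6 0.215 F [-2.79 -0.4   6.03] pos [530.7 124.7  51.7] op 41.9 q6 -0.055
```

Request:
{"fn": "step_arm", "kwargs": {"commands": [30, 0, 0, 0, 0, 0, -0.12, 30, 0, 0, 0, 0, 0, -0.25, 30, 0, 0, 0, 0, 0, -0.25, 30, 0, 0, 0, 0, 0, -0.25]}}

```text
time_s: 14.2
tool_pos: [530.6, 124.7, 51.7]
orientation: [-3.141, 0.001, 1.567]
force: [-2.5, -0.6, 6.9]
opening: 41.5
gripper_force: 30.0
```

```bash
python3 st.py
```

```text
14.2 yaw 1.5672 tq [-0.203  0.474 -0.043] eff6 -0.05 F [-2.47 -0.63  6.88] pos [530.6 124.7  51.7] op 41.5 q6 0.076
```

Request:
{"fn": "step_arm", "kwargs": {"commands": [30, 0, 0, 0, 0, 0, -0.12, 30, 0, 0, 0, 0, 0, -0.25, 30, 0, 0, 0, 0, 0, -0.25, 30, 0, 0, 0, 0, 0, -0.25]}}

```text
time_s: 14.7
tool_pos: [530.6, 124.7, 51.7]
orientation: [-3.141, 0.001, 1.437]
force: [-2.9, -1.2, 5.8]
opening: 41.8
gripper_force: 30.0
```

```bash
python3 st.py
```

```text
14.7 yaw 1.4368 tq [-0.172  0.544  0.063] eff6 0.073 F [-2.95 -1.19  5.84] pos [530.6 124.7  51.7] op 41.8 q6 0.207
```

Request:
{"fn": "step_arm", "kwargs": {"commands": [30, 0, 0, 0, 0, 0, -0.08, 30, 0, 0, 0, 0, 0, -0.16, 30, 0, 0, 0, 0, 0, -0.25]}}

```text
time_s: 15.08
tool_pos: [530.6, 124.7, 51.7]
orientation: [-3.141, 0.001, 1.304]
force: [-3.3, -0.5, 6.0]
opening: 41.6
gripper_force: 30.0
```

```bash
python3 st.py
```

```text
15.07 yaw 1.3042 tq [-0.108  0.546  0.102] eff6 -0.262 F [-3.29 -0.53  6.01] pos [530.6 124.7  51.7] op 41.6 q6 0.339
```

Request:
{"fn": "step_arm", "kwargs": {"commands": [30, 0, 0, 0, 0, 0, -0.08, 30, 0, 0, 0, 0, 0, -0.16, 30, 0, 0, 0, 0, 0, -0.25]}}

```text
time_s: 15.45
tool_pos: [530.5, 124.7, 51.7]
orientation: [-3.141, 0.001, 1.174]
force: [-3.6, -0.3, 6.4]
opening: 41.9
gripper_force: 30.0
```

```bash
python3 st.py
cat > lk.py <<'E'
from h import *
a,d=read_camera("top");P=cloud("top",d)
hs=cv2.cvtColor(a,cv2.COLOR_BGR2HSV).astype(int);red=((hs[...,0]<8)|(hs[...,0]>172))&(hs[...,1]>130)&(np.abs(P[...,0]-528)<40)&(np.abs(P[...,1]+5)<40)&(P[...,2]>85)
v,u=np.nonzero(red);print("cap",P[red].mean(0).round(1),red.sum(),ray("top",(u.mean(),v.mean()),98).round(1))
E
python3 lk.py
```

```text
15.45 yaw 1.1737 tq [-0.146  0.617  0.123] eff6 -0.146 F [-3.55 -0.26  6.43] pos [530.5 124.7  51.7] op 41.9 q6 0.47
cap [526.7  -7.1  99.2] 113 [526.9  -7.1  98. ]
```

```bash
for i in 1 2 3; do python3 lk.py; python3 st.py; done
python3 - <<'E'
from h import *
a,d=read_camera("top");b,ds=read_camera("scene")
cv2.imwrite("pics/c5.png",np.vstack([cv2.resize(a[205:250,290:370],(533,300),interpolation=2),cv2.resize(b[225:280,300:398],(533,300),interpolation=2)]))
E
```

```text
cap [526.6  -7.   98.9] 114 [526.7  -7.   98. ]
15.55 yaw 1.1745 tq [-0.166  0.583  0.122] eff6 0.245 F [-3.35 -1.02  6.31] pos [530.5 124.7  51.7] op 41.9 q6 0.469
cap [526.6  -7.   98.7] 115 [526.7  -7.   98. ]
15.6 yaw 1.175 tq [-0.162  0.63   0.149] eff6 0.157 F [-2.15 -0.97  6.05] pos [530.5 124.8  51.7] op 41.7 q6 0.469
cap [526.6  -7.   99.1] 115 [526.7  -7.   98. ]
15.65 yaw 1.1751 tq [-0.162  0.574  0.174] eff6 0.144 F [-3.05 -0.48  6.58] pos [530.5 124.8  51.7] op 41.8 q6 0.468
```

View pics/c5.png

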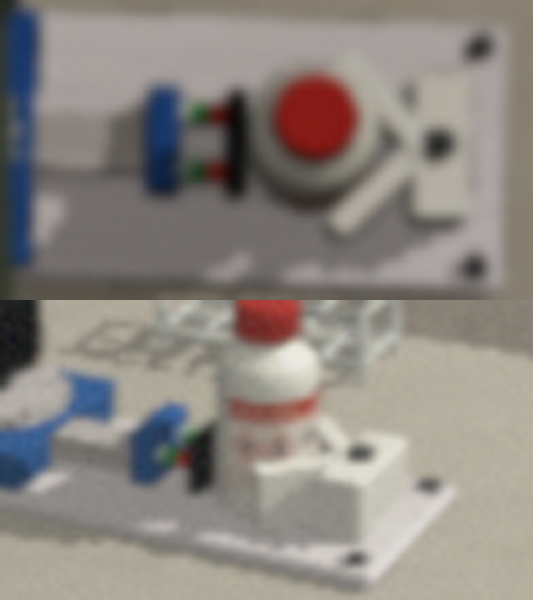

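The picture shows the bottle against both V arms at (310,115). The stems' white part has slid in, leaving green and red, so it is already seated. To find when it seated, I'll compare the travel of the pad with that of the jaw in the top view.

```bash
cat > pad.py <<'E'
from h import *
def meas(a):
    f=a.astype(float);S=f.max(2)-f.min(2);hs=cv2.cvtColor(a,cv2.COLOR_BGR2HSV).astype(int)
    v,u=np.mgrid[:480,:640];roi=(u>292)&(u<335)&(v>212)&(v<240)
    pad=roi&(f.max(2)<75)&(S<30)
    n,l,st,c=cv2.connectedComponentsWithStats(pad.astype(np.uint8));i=1+st[1:,4].argmax()
    r0,r1=st[i,1],st[i,1]+st[i,3]; uc=c[i][0]
    g=f.max(2)
    def darkcent(rows):
        out=[]
        for r in rows:
            x=np.arange(int(uc)-6,int(uc)+7);p=np.interp(np.linspace(x[0],x[-1],241),x,g[r,x]);xs=np.linspace(x[0],x[-1],241)
            k=p.argmin();L=k
            while L>0 and p[L]<70:L-=1
            R=k
            while R<240 and p[R]<70:R+=1
            out.append((xs[L],xs[R],xs[k]))
        return np.median(out,0)
    B=roi&(hs[...,0]>100)&(hs[...,0]<125)&(hs[...,1]>120);ub=None
    n,l,st2,c2=cv2.connectedComponentsWithStats(B.astype(np.uint8))
    b=[(st2[j].tolist(),c2[j].round(2).tolist()) for j in range(1,n) if st2[j,4]>20]
    # subpixel jaw: saturation-weighted centroid in rows
    for s_,cc in b:
        if s_[0]>294: 
            x=np.arange(int(cc[0])-6,int(cc[0])+5);w=np.clip(f[s_[1]+2:s_[1]+s_[3]-2,x,0]-f[s_[1]+2:s_[1]+s_[3]-2,x,2]-25,0,None);ub=(w*x).sum()/w.sum();vb=cc[1]
    D=darkcent(range(r0+2,r1-2));vc=c[i][1]
    print("pad px",st[i],c[i].round(2),D.round(2),"jaw",b,ub)
    return [ray("top",(q,vc),37)[1] for q in (*D,uc)]+([ray("top",(ub,vb),37)[1]] if ub else [])
if __name__=="__main__":
    A=np.array(meas(cv2.imread("pics/top0.png")))
    for _ in range(2):
        im,_d=read_camera("top");B=np.array(meas(im));print((A-B).round(2) if len(A)==len(B) else (A,B))
E
python3 pad.py
```

```text
pad px [308 219   8  15  57] [312.54 225.65] [310.1  314.85 313.  ] jaw [([299, 218, 5, 15, 57], [301.07, 225.4])] 301.27387486278815
pad px [323 219  12  17  87] [326.83 228.43] [322.85 327.4  325.  ] jaw [([312, 219, 5, 14, 55], [313.75, 225.6])] 313.9451612903226
[28.58 28.13 26.9  32.01 28.32]
pad px [323 219  12  17  88] [326.78 228.41] [322.9 327.4 325. ] jaw [([312, 219, 5, 14, 55], [313.75, 225.6])] 313.9469598965071
[28.69 28.13 26.9  31.91 28.33]
```

Run:
```python
from h import *
a=cv2.imread("pics/top0.png").astype(int);b,_=read_camera("top");b=b.astype(int)
for n,im,x0 in(("0",a,298),("now",b,310)):
    print(n,x0)
    for r in(219,221,223,224,226,227,229,231,232):print(r,im[r,x0:x0+22].max(1).tolist())
    print("R",im[221:232,x0:x0+22,2].mean(0).round().tolist());print("r-g",(im[...,2]-im[...,1])[218:234,x0:x0+22].max(0).tolist());print("g-r",(im[...,1]-im[...,2])[218:234,x0:x0+22].max(0).tolist())
```

```text
0 298
219 [120, 97, 88, 93, 98, 105, 117, 130, 133, 126, 118, 118, 123, 113, 79, 44, 42, 79, 121, 144, 150, 150]
221 [84, 79, 83, 94, 98, 102, 110, 118, 115, 93, 73, 55, 68, 67, 45, 21, 26, 67, 117, 145, 152, 153]
223 [68, 74, 85, 93, 96, 95, 89, 87, 88, 82, 73, 70, 71, 62, 41, 22, 32, 76, 122, 149, 154, 155]
224 [69, 73, 84, 94, 96, 93, 88, 90, 98, 98, 94, 91, 89, 75, 48, 24, 34, 76, 124, 149, 155, 155]
226 [69, 75, 86, 94, 95, 90, 86, 90, 101, 103, 104, 103, 99, 82, 51, 26, 34, 77, 122, 147, 153, 154]
227 [71, 76, 87, 94, 94, 90, 90, 96, 101, 97, 95, 96, 93, 75, 46, 23, 32, 76, 121, 145, 152, 152]
229 [69, 77, 89, 95, 96, 102, 118, 130, 116, 88, 66, 58, 68, 60, 34, 20, 40, 85, 128, 148, 152, 152]
231 [75, 76, 84, 88, 89, 88, 94, 100, 90, 73, 63, 57, 65, 55, 33, 19, 44, 90, 128, 146, 149, 149]
232 [81, 71, 68, 71, 72, 71, 80, 90, 88, 82, 79, 81, 80, 66, 42, 24, 47, 92, 130, 146, 149, 148]
R [65.0, 41.0, 24.0, 20.0, 25.0, 45.0, 80.0, 101.0, 97.0, 78.0, 68.0, 73.0, 78.0, 67.0, 42.0, 22.0, 35.0, 78.0, 123.0, 147.0, 153.0, 153.0]
r-g [7, 1, -2, -5, -4, -2, 2, 5, 6, 5, 6, 9, 38, 40, 27, 
[... 606 characters left out ...]
 82, 95, 94, 86]
227 [86, 74, 80, 86, 87, 81, 78, 87, 103, 108, 108, 108, 100, 74, 38, 17, 27, 53, 76, 92, 95, 90]
229 [85, 72, 68, 69, 68, 65, 64, 76, 82, 76, 69, 82, 84, 65, 34, 20, 30, 48, 63, 74, 86, 93]
231 [87, 74, 67, 66, 64, 64, 59, 64, 67, 60, 52, 68, 76, 58, 28, 17, 38, 63, 70, 64, 64, 72]
232 [99, 81, 66, 60, 57, 56, 58, 66, 74, 74, 72, 81, 81, 61, 32, 19, 44, 73, 81, 70, 60, 61]
R [88.0, 65.0, 37.0, 22.0, 20.0, 27.0, 51.0, 79.0, 86.0, 77.0, 77.0, 88.0, 88.0, 67.0, 36.0, 18.0, 32.0, 60.0, 80.0, 88.0, 89.0, 92.0]
r-g [7, 5, -1, -6, -7, -5, -1, 3, 6, 8, 7, 31, 53, 44, 25, 6, 6, 6, 6, 5, 21, 56]
g-r [-3, 3, 16, 28, 33, 30, 18, 11, 18, 29, 21, -5, -5, -4, -2, 1, 0, -1, -1, -1, -2, -2]
```

Bottle seated at about 1.3 rad, very close to click 5 (1.309). To decide on which side, I'll work within this click by averaging frames and tracking pad against jaw as the knob moves from 1.32 upward.

```bash
cat > rec.py <<'E'
import sys
from h import *
N=8;A=0;T=[];Y=[]
for _ in range(N):
    im,_d=read_camera("top");A=A+im.astype(np.float32)/N;s=get_state();T.append(s["wrist_torque"][2]);Y.append(s["orientation"][2])
np.save("pics/r_%s.npy"%sys.argv[1],A)
print(sys.argv[1],"yaw",round(np.mean(Y),4),"knob",round(2.613-np.mean(Y),4),"tq",round(np.mean(T),3),"t",s["time_s"])
def loc(A):
    R=A[...,2];r=R[223:229].mean(0)         # rows between the stems
    x=np.arange(640)
    def cross(lo,hi,lev,rise):
        xs=np.linspace(lo,hi,2001);p=np.interp(xs,x,r)-lev;k=np.flatnonzero((p[:-1]*p[1:]<=0)&((p[1:]>p[:-1])==rise));return xs[k]
    j0=np.argmin(r[298:320])+298;p0=np.argmin(r[j0+7:j0+15])+j0+7
    jl=cross(j0-5,j0,50,False)[-1];jr=cross(j0,j0+5,50,True)[0];pl=cross(p0-4,p0,50,False)[-1]
    st=A[218:234];rg=(st[...,2]-st[...,1]).clip(5)-5;gr=(st[...,1]-st[...,2]).clip(5)-5
    cg=lambda q,a,b:(q[:,a:b].sum(0)*x[a:b]).sum()/q[:,a:b].sum()
    return np.array([jl,jr,pl,cg(rg,p0-5,p0+1),cg(gr,p0-9,p0-2)])
L0=loc(cv2.imread("pics/top0.png").astype(np.float32));L=loc(A);d=L-L0
print("  jawL jawR padL red green",L.round(2),"travel px",d.round(2),"compr mm",((d[:2].mean()-d[2:])*2.235).round(2))
E
python3 rec.py k144
```

```text
k144 yaw 1.1752 knob 1.4378 tq 0.16 t 16.3
  jawL jawR padL red green [311.5  316.06 323.6  322.42 317.82] travel px [12.95 12.69 11.74 11.53 10.7 ] compr mm [2.43 2.88 4.74]
```

Request:
{"fn": "step_arm", "kwargs": {"commands": [30, 0, 0, 0, 0, 0, 0.12, 30, 0, 0, 0, 0, 0, 0.23, 30, 0, 0, 0, 0, 0, 0.23, 30, 0, 0, 0, 0, 0, 0.23]}}

```text
time_s: 16.8
tool_pos: [530.5, 124.7, 51.6]
orientation: [-3.141, 0.001, 1.295]
force: [-3.8, -0.7, 7.0]
opening: 41.7
gripper_force: 30.0
```

```bash
python3 rec.py k132
```

```text
k132 yaw 1.2952 knob 1.3178 tq 0.041 t 17.2
  jawL jawR padL red green [310.5  314.96 323.59 322.36 318.84] travel px [11.96 11.6  11.72 11.48 11.73] compr mm [0.13 0.67 0.12]
```

Request:
{"fn": "step_arm", "kwargs": {"commands": [30, 0, 0, 0, 0, 0, -0.04, 30, 0, 0, 0, 0, 0, -0.08, 30, 0, 0, 0, 0, 0, -0.08]}}

```text
time_s: 17.58
tool_pos: [530.5, 124.7, 51.7]
orientation: [-3.141, 0.001, 1.253]
force: [-3.3, 0.0, 6.5]
opening: 41.8
gripper_force: 30.0
```

```bash
python3 rec.py k136
```

```text
k136 yaw 1.2535 knob 1.3595 tq 0.074 t 17.975
  jawL jawR padL red green [310.85 315.36 323.6  322.38 318.68] travel px [12.31 12.   11.73 11.5  11.57] compr mm [0.93 1.46 1.3 ]
```

Request:
{"fn": "step_arm", "kwargs": {"commands": [30, 0, 0, 0, 0, 0, -0.04, 30, 0, 0, 0, 0, 0, -0.08, 30, 0, 0, 0, 0, 0, -0.08]}}

```text
time_s: 18.35
tool_pos: [530.5, 124.7, 51.7]
orientation: [-3.141, 0.001, 1.212]
force: [-3.1, -0.3, 6.4]
opening: 41.9
gripper_force: 30.0
```

```bash
python3 rec.py k140
```

```text
k140 yaw 1.2117 knob 1.4013 tq 0.099 t 18.75
  jawL jawR padL red green [311.51 315.74 323.61 322.39 318.22] travel px [12.96 12.38 11.74 11.51 11.1 ] compr mm [2.09 2.6  3.5 ]
```

Request:
{"fn": "step_arm", "kwargs": {"commands": [30, 0, 0, 0, 0, 0, -0.08, 30, 0, 0, 0, 0, 0, -0.16, 30, 0, 0, 0, 0, 0, -0.26, 30, 0, 0, 0, 0, 0, -0.26]}}

```text
time_s: 19.25
tool_pos: [530.5, 124.8, 51.7]
orientation: [-3.141, 0.001, 1.075]
force: [-4.1, -0.3, 6.2]
opening: 41.6
gripper_force: 30.0
```

```bash
python3 rec.py k154
```

```text
k154 yaw 1.0756 knob 1.5374 tq 0.123 t 19.65
  jawL jawR padL red green [312.51 317.18 323.63 322.42 317.35] travel px [13.97 13.82 11.76 11.53 10.24] compr mm [4.77 5.28 8.17]
```

Request:
{"fn": "step_arm", "kwargs": {"commands": [30, 0, 0, 0, 0, 0, 0.15, 30, 0, 0, 0, 0, 0, 0.3, 30, 0, 0, 0, 0, 0, 0.43, 30, 0, 0, 0, 0, 0, 0.455, 30, 0, 0, 0, 0, 0, 0.455]}}

```text
time_s: 20.27
tool_pos: [530.6, 124.7, 51.7]
orientation: [-3.141, 0.001, 1.313]
force: [-3.3, -2.1, 6.5]
opening: 41.6
gripper_force: 30.0
```

```bash
python3 rec.py k130
```

```text
k130 yaw 1.313 knob 1.3 tq -0.109 t 20.675
  jawL jawR padL red green [310.53 314.9  323.59 322.36 318.87] travel px [11.99 11.54 11.72 11.48 11.75] compr mm [0.1  0.64 0.02]
```

Request:
{"fn": "step_arm", "kwargs": {"commands": [30, 0, 0, 0, 0, 0, 0.02, 30, 0, 0, 0, 0, 0, 0.04, 30, 0, 0, 0, 0, 0, 0.04]}}

```text
time_s: 21.05
tool_pos: [530.5, 124.7, 51.7]
orientation: [-3.141, 0.0, 1.333]
force: [-2.8, -0.3, 6.0]
opening: 41.6
gripper_force: 30.0
```

```bash
python3 rec.py k128
```

```text
k128 yaw 1.3333 knob 1.2797 tq -0.292 t 21.45
  jawL jawR padL red green [310.54 314.8  323.59 322.31 318.69] travel px [12.   11.44 11.72 11.42 11.58] compr mm [-0.01  0.66  0.32]
```

At the pawl stop of click 5 (torque goes negative at 1.31) the pad still touches the bottle, and it stays put from 1.28 through 1.54 rad. Seating therefore came just before click 5. That makes click 5 the first click after seating and click 6 (1.571) the second. I turn just past click 6, measure, and let go.

Request:
{"fn": "step_arm", "kwargs": {"commands": [30, 0, 0, 0, 0, 0, -0.15, 30, 0, 0, 0, 0, 0, -0.3, 30, 0, 0, 0, 0, 0, -0.4, 30, 0, 0, 0, 0, 0, -0.5, 30, 0, 0, 0, 0, 0, -0.58, 30, 0, 0, 0, 0, 0, -0.65, 30, 0, 0, 0, 0, 0, -0.65, 30, 0, 0, 0, 0, 0, -0.65]}}

```text
time_s: 22.45
tool_pos: [530.4, 124.7, 51.7]
orientation: [-3.141, 0.001, 0.995]
force: [-3.1, -0.7, 6.1]
opening: 41.5
gripper_force: 30.0
```

```bash
python3 rec.py k162
```

```text
k162 yaw 0.9947 knob 1.6183 tq 0.183 t 22.85
  jawL jawR padL red green [313.26 317.89 323.66 322.43 317.26] travel px [14.72 14.53 11.8  11.54 10.14] compr mm [ 6.32  6.89 10.02]
```

Request:
{"fn": "step_arm", "kwargs": {"commands": [30, 0, 0, 0, 0, 0, 0.05, 30, 0, 0, 0, 0, 0, 0.09, 30, 0, 0, 0, 0, 0, 0.09, 30, 0, 0, 0, 0, 0, 0.09]}}

```text
time_s: 23.35
tool_pos: [530.4, 124.7, 51.7]
orientation: [-3.141, 0.001, 1.041]
force: [-3.1, -0.9, 5.9]
opening: 41.7
gripper_force: 30.0
```

```bash
python3 rec.py k157
python3 - <<'E'
from h import *
a,d=read_camera("top");b,ds=read_camera("scene")
cv2.imwrite("pics/c6.png",np.vstack([cv2.resize(a[205:250,290:370],(533,300),interpolation=2),cv2.resize(b[225:280,300:398],(533,300),interpolation=2)]))
E
```

```text
k157 yaw 1.0414 knob 1.5716 tq 0.048 t 23.75
  jawL jawR padL red green [312.68 317.33 323.67 322.42 317.31] travel px [14.14 13.97 11.8  11.54 10.2 ] compr mm [5.04 5.63 8.63]
```

View pics/c6.png

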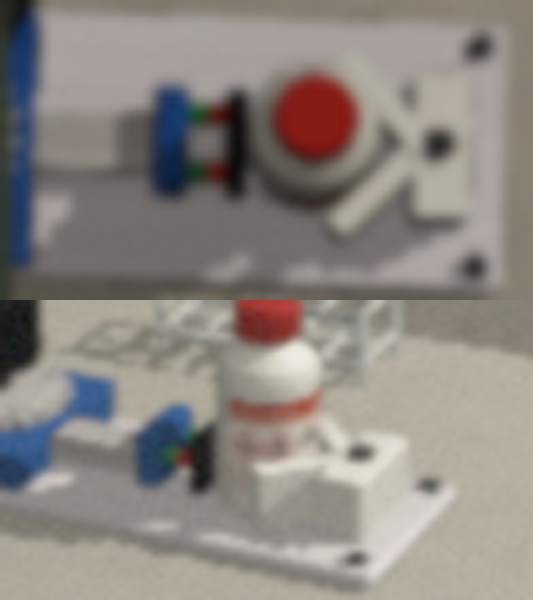

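The stems now show green and red only, so the white part is fully in. From the saved frames I'll check how far into the green this is before letting go.

Run:
```python
from h import *
for n in("top0","k132","k136","k140","k144","k154","k157","k162"):
    A=cv2.imread("pics/top0.png").astype(np.float32) if n=="top0" else np.load(f"pics/r_{n}.npy")
    p=313 if n=="top0" else 325
    s=A[218:235,p-11:p+1];G=s[...,1]-s[...,[0,2]].max(2);R=s[...,2]-s[...,:2].max(2)
    print(n,"G",G.clip(4).sum(0).__sub__(17*4).round().astype(int).tolist(),"R",(R.clip(4).sum(0)-68).round().astype(int).tolist())
    print("   row220-1 BGR",[tuple(q) for q in A[220:222,p-11:p-1].mean(0).round().astype(int).tolist()])
```

```text
top0 G [0, 0, 0, 0, 40, 121, 113, 2, 0, 0, 0, 0] R [0, 0, 0, 1, 5, 4, 5, 23, 191, 225, 127, 15]
   row220-1 BGR [(98, 52, 24), (102, 68, 50), (112, 99, 92), (118, 122, 119), (104, 121, 110), (76, 102, 78), (56, 84, 57), (51, 70, 66), (50, 58, 80), (42, 45, 76)]
k132 G [0, 0, 0, 6, 54, 109, 30, 0, 0, 0, 0, 0] R [0, 0, 0, 4, 7, 6, 8, 154, 298, 249, 101, 3]
   row220-1 BGR [(108, 62, 34), (116, 88, 74), (131, 127, 124), (135, 144, 143), (116, 134, 124), (90, 113, 94), (78, 98, 87), (73, 84, 100), (67, 71, 104), (53, 54, 84)]
k136 G [0, 0, 0, 3, 50, 106, 30, 0, 0, 0, 0, 0] R [0, 0, 0, 3, 6, 6, 8, 155, 301, 253, 108, 4]
   row220-1 BGR [(107, 58, 27), (111, 74, 54), (120, 106, 99), (126, 131, 128), (112, 129, 119), (90, 113, 94), (78, 98, 87), (74, 84, 100), (68, 71, 104), (52, 54, 84)]
k140 G [0, 0, 0, 8, 59, 106, 30, 0, 0, 0, 0, 0] R [0, 0, 0, 0, 5, 6, 7, 156, 301, 254, 110, 5]
   row220-1 BGR [(105, 56, 25), (108, 67, 43), (116, 96, 85), (123, 124, 118), (112, 128, 117), (90, 113, 94), (78, 98, 87), (73, 84, 100), (67, 71, 104), (52, 54, 84)]
k144 G [0, 0, 0, 4, 62, 110, 38, 0, 0, 0, 0
[... 291 characters left out ...]
6, 144, 297, 254, 111, 5]
   row220-1 BGR [(98, 55, 28), (104, 56, 24), (107, 61, 32), (104, 76, 50), (94, 95, 68), (83, 104, 78), (78, 102, 87), (75, 89, 101), (68, 73, 104), (52, 54, 84)]
k157 G [0, 0, 0, 0, 10, 95, 42, 0, 0, 0, 0, 0] R [0, 0, 0, 0, 0, 3, 7, 137, 292, 250, 108, 5]
   row220-1 BGR [(95, 59, 39), (102, 55, 24), (107, 58, 25), (104, 67, 35), (91, 85, 53), (80, 100, 71), (77, 101, 84), (75, 89, 98), (68, 73, 102), (52, 54, 83)]
k162 G [0, 0, 0, 0, 0, 60, 37, 0, 0, 0, 0, 0] R [0, 0, 0, 0, 0, 0, 5, 137, 290, 250, 108, 5]
   row220-1 BGR [(96, 65, 51), (101, 54, 26), (105, 56, 24), (102, 60, 29), (89, 72, 44), (78, 90, 64), (77, 98, 83), (75, 89, 98), (68, 73, 102), (52, 54, 83)]
```

At click 6 about a quarter of the green is in, and one more click (5.2 mm) would run into the red. Click 6 is right, so I let go and retreat upward.

Request:
{"fn": "step_arm", "kwargs": {"commands": [46, 0, 0, 0, 0, 0, 0, 66, 0, 0, 0, 0, 0, 0, 66, 0, 0, 0, 0, 0, 0, 66, 0, 0, 0, 0, 0, 0, 66, 0, 0, 0.2, 0, 0, 0, 66, 0, 0, 0.5, 0, 0, 0, 66, 0, 0, 0.8, 0, 0, 0, 66, 0, 0, 1, 0, 0, 0, 66, 0, 0, 1, 0, 0, 0, 66, 0, 0, 1, 0, 0, 0]}}

```text
time_s: 25.1
tool_pos: [529.7, 124.8, 198.8]
orientation: [-3.139, 0.001, 1.04]
force: [-0.6, -0.4, -0.9]
opening: 66.3
gripper_force: 0.0
```

Request:
{"fn": "step_arm", "kwargs": {"commands": [66, -0.6, 0.4, 0, 0, 0, 0, 66, -0.6, 0.4, 0, 0, 0, 0, 66, -0.6, 0.4, 0, 0, 0, 0, 66, -0.6, 0.4, 0, 0, 0, 0, 66, -0.6, 0.4, 0, 0, 0, 0]}}

```text
time_s: 25.72
tool_pos: [441.4, 184.2, 199.8]
orientation: [-3.141, 0.001, 1.039]
force: [-0.5, 0.1, 0.1]
opening: 66.2
gripper_force: 0.0
```

```bash
python3 rec.py end; python3 st.py
python3 - <<'E'
from h import *
A=np.load("pics/r_end.npy");p=325
s=A[218:235,p-11:p+1];G=s[...,1]-s[...,[0,2]].max(2);print("G",(G.clip(4).sum(0)-68).round().tolist())
a,d=read_camera("top");b,ds=read_camera("scene")
cv2.imwrite("pics/c7.png",np.vstack([cv2.resize(a[130:345,120:530],(572,300),interpolation=2),cv2.resize(b[190:320,260:508],(572,300),interpolation=2)]))
E
```

```text
end yaw 1.0391 knob 1.5739 tq -0.006 t 26.125
  jawL jawR padL red green [312.67 317.31 323.69 322.42 317.31] travel px [14.13 13.95 11.82 11.54 10.19] compr mm [4.96 5.59 8.6 ]
26.12 yaw 1.0396 tq [-0.022 -0.067 -0.011] eff6 -0.0 F [-0.45  0.2   0.57] pos [440.9 184.7 200.5] op 66.0 q6 0.747
G [0.0, 0.0, 0.0, 0.0, 10.0, 98.0, 42.0, 0.0, 0.0, 0.0, 0.0, 0.0]
```

View pics/c7.png

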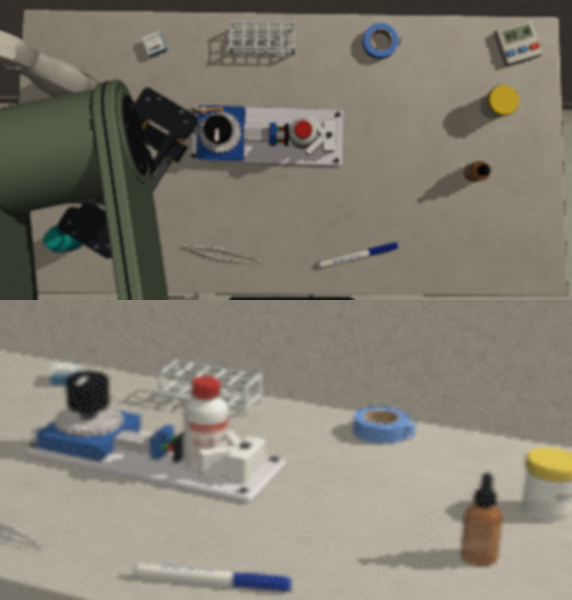

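The bottle stands clamped in the V block at (303,130), the knob's line has turned 90°, the jaw has held its place since release, and the other things are unmoved. I'm handing in the job.

```bash
python3 -c "from plant import *;print(finish_job())"
```

```text
the job is handed in; nothing more can be done
None
```

The bottle stands upright against the V block, held by the pawl at click 6 with the stems in the green, and the arm has let go and is clear. Seating came almost exactly at click 5, so counting click 6 as the second click is a close call; the job was handed in at about 26 s and no verdict came back.

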